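# Lens into the detector cell and retaining ring screwed snug

### The arm

A 6-joint arm with a two-finger parallel gripper is mounted at the origin on a cart in front of the work surface, level with it; the furniture and walls round the work are solid. World frame = base frame: x ahead of the robot, y to its left, z up, the work surface at z = 0. Lengths are in m, angles in degrees, forces in N, time in s.
With the tool pointing down it reaches from about 0.275 to 0.725 m from the base axis. Payload 15.9 kg.
Tool frame: the origin (TCP) lies midway between the tips of the shut fingers; the grasp point (between the pads) lies 19 mm behind it; z points along the fingers, y is the line along which they close (so a half turn about z gives the same grasp; the last joint's range is limited). The gripper opens to 85 mm and grips with 20 to 120 N. Pads are 22 mm wide; open, the fingers measure 114 mm over their backs; the gripper's body (76 mm by 85 mm) begins 54 mm behind the grasp point. The pads swing forward as they close: fully open they stand 13 mm farther back than shut.
Start: joints at [75.229, 12.198, -1.971, 75.831, 0, 90], TCP at [0.127, 0.483, 0.231] pointing down, gripper open.
Joint ranges: [-170.91, 170.91], [-42.67, 98.43], [-65.05, 77.54], [-120.47, 116.71], [-90, 82.35], [-180, 180]. Speed limits (degrees/s): [108.29, 108.29, 136.94, 147.25, 180, 180].

### API

Orientations are given as [roll, pitch, yaw] about the fixed x, y, z axes, in that order (R = Rz(yaw) Ry(pitch) Rx(roll)).
In Python, from plant import ctrl gives the robot as it stands.
- The arm moves only by the tool send_rows, never from a script. Its argument "series" is a list of rows, each an object of numbers: "dx", "dy", "dz": the shift along the tool's x, y, z in cm; "roll": the turn about the tool's z in degrees; "claw": the closure in counts, from 0 (fully open) to 255 (shut). A call has 1 to 12 rows; each row is the pose to reach, as a shift and turn from the pose commanded when the call began, along the tool's axes at that moment; what a row does not reach only later rows make up. A row lasts 1/12 s, in which the tool goes at most 41.7 mm and 7.16 degrees, less where a joint would pass 70% of its speed; a pose out of reach is approached as far as the arm can. A call with a gripper value outside its range is refused whole. The fingers move at their own pace and stop on an object; "squeeze" is the grip in N (left out, the last holds). Time passes only in rows, so rows that repeat a pose let the fingers close. It gives the time, the measured TCP pose, the force, the opening and the grip force at its end, in the units of the state.
- ctrl.state(): the state, without advancing time (a new reading comes with each control period).
- ctrl.snapshot(name): name is "scene" or "side" or "wrist"; returns a dict with "pixels" (384x512x3 uint8, red, green, blue), "depth" (384x512 float32, m along the optical axis (not along the pixel's ray), 0 where there is no reading), "camera_matrix" (3x3 intrinsics, pixels), "view" (4x4, takes a point from world to camera coordinates); the wrist camera has in their place "tool_from_camera" (4x4, takes a point from camera to tool coordinates, whose origin is the TCP and whose axes are the flange's). Camera axes: x right, y down, z forward; pixel columns grow to the right and rows downward; lengths in m; the calibration is good to about 2 mm. A picture is of the moment at which its call begins: read the wrist's pose just before it.
- ctrl.finish_job(): hands the job in; it is judged then, once.
The state is a dict: "clock": time; "joint_positions": joint angles; "qd": joint speeds; "joint_torque": joint torques, N m; "eef_pos": TCP position; "eef_rot": TCP orientation; "ft_force": force on the tool from outside, world axes, zero at the start; "wrist_torque": the same for the moment, N m; "opening": opening from 0.0 (shut) to 1.0 (fully open); "grasp_force": force on a finger pad.
Only numpy, scipy, OpenCV 4.12 (cv2) and the standard library are available. Lean on these libraries where they do the work, as an engineer would, in place of code of your own. Each camera call takes 0.05 s, during which the arm holds its last target. There are 200 camera calls.

### The job

Assemble the detector head: lower the flanged lens barrel into the bore of the cell so that it sits flat on its seat, then set the brass retaining ring over it with its three lugs in the three slots, and screw it clockwise until it holds the lens snugly, without overtightening. Press gently throughout, leave both parts clamped and untouched, and do not disturb the other things on the bench.

Things in the scene. Friction and masses are not known exactly. Their poses are not given: they have to be found in the camera images.
- cell: Fixed detector head: base plate 112x112x8 mm, black round housing of diameter 88 mm with its top at 42 mm, grey side box on +x (to 90 mm from the axis, 34 mm high). Origin: centre of the underside, z up the bore's axis. Below the threaded mouth lies a flat annular floor at z = 22 mm, and in its middle the lens bore, diameter 46 mm, wide open at the top.
- cell_mouth (a point): Centre of the mouth, 42 mm above the cell's origin, x as the cell's. Inside it sits an aluminium ring-shaped ledge of inner radius 28.5 mm, top 38 to 42 mm above the cell's origin, cut by three slots 9 mm wide at 0, 120 and 240 degrees from x about z (white marks on the housing beside them); slots reach out to radius 34 mm.
- cell_thread (a point): Point on the axis 36.6 mm above the cell's origin: mean height at which the thread (the underside of each ledge part) begins at a slot. The true thread and ledge lie up to 2 mm higher or lower, unknown and different at each start (no reading shows it). The thread falls 6 mm per radian clockwise, seen from above, to a stop about 1.6 rad on.
- cell_seat (a point): Seat centre, 15 mm above the cell's origin, at the bottom of the bore: three brass domes. The seat is sprung and yields 1 mm per 12 N.
- lens: Loose lens mount, about 140 g, upright: flange of diameter 44 mm, 8 mm thick, lower edge chamfered 2 mm; aluminium barrel of diameter 26 mm from it up to 60 mm, blue-green glass on top. Origin: centre of the underside, z up. Seated, its origin is about 15 mm above the cell's origin (on the axis); hung up on the bore's rim, about 20 mm or more.
- ring: Loose brass retaining ring, about 120 g, upright, 54 mm tall, open through (diameter 34 mm, passes over the barrel). Round grip collar of diameter 50 mm from 14 to 54 mm height; skirt of diameter 54 mm from 6 to 14 mm; pressing lip of diameter 42 mm from 0 to 6 mm. Origin: centre of the underside, z up. Grip its upper 30 mm: the rest goes down into the cell.
- ring_lugs (a point): Point on the ring's axis 8.5 mm above its origin, x as the ring's. Three round radial lugs 5 mm thick lie at this height at 0, 120 and 240 degrees from x about z (white marks above them on the collar), reaching radius 33 mm. Lying on the ledge, the ring's origin is 32 to 36 mm above the cell's; dropped through the slots (play 0.06 rad either way) onto the lens, about 23 mm.
- ring_grip (a point): Point on the ring's axis 44 mm above its origin, to grip at. Dropped in, it turns clockwise freely for 0.3 to 1.1 rad, then binds: it begins to pull the hand down (drawn 6 mm per radian) and clamps the lens by about 42 N more per radian. Snug is 6 to 14 N, best 10: 0.25 rad past the first bind, turning moment 0.1 to 0.2 N m. It does not unscrew by itself.
- petri_dish: bystander: petri dish with lid and pink content, 56x56x15 mm, loose; origin centre of underside
- timer: bystander: white bench timer, 68x62x19 mm, loose; origin centre of underside
- marker: bystander: marker pen with black cap, 132 mm long, 13 mm thick, lying, loose; origin centre of underside
- brown_bottle: bystander: small brown reagent bottle with black cap, diameter 44 mm, 88 mm high, loose; origin centre of underside
There are look-alikes about, which are no part of the job. Leave any pink or red look-alike of the lens alone.

How it is judged (in metres and radians):
On the way, in this order (a step that is already met when the one before it is completed fails the run):
1. the lens sits flat on its seat in the cell's bore (horizontal distance between lens and cell below 0.0025 m and z of lens in the frame of cell below 0.0175 m and angle between lens's own z axis and vertical below 0.06 rad), for 0.2 s.
2. the ring has dropped over the lens with its lugs through the slots (horizontal distance between ring and cell below 0.004 m and z of ring in the frame of cell below 0.0265 m and angle between ring's own z axis and vertical below 0.08 rad and z of lens in the frame of cell below 0.0175 m), for 0.2 s.
At the end, for the whole second after the job is handed in: The lens is on the cell's axis within 2.5 mm, flat within 0.06 rad and below 17.5 mm over the cell's origin; the ring is on the axis within 4 mm, flat within 0.06 rad, below 26.5 mm over the cell's origin, at rest, and clamps the lens by itself with 6 to 14 N (all of step 1 and horizontal distance between ring and cell below 0.004 m and z of ring in the frame of cell below 0.0265 m and angle between ring's own z axis and vertical below 0.06 rad and contact force between ring and lens between 6 and 14 N and linear speed of ring below 0.01 m/s); the robot touches nothing.
It fails at once if the ring presses the lens harder than 22 N (overtightened) (contact force between ring and lens above 22 N).
It fails at once if the lens is pressed against the cell harder than 25 N (contact force between lens and cell above 25 N).
It fails at once if the ring is jammed against the cell harder than 40 N (contact force between ring and cell above 40 N).
It fails at once if a bystander (petri dish, timer, marker or brown bottle) is moved more than 30 mm (distance of any of petri_dish, timer, marker, brown_bottle from where it was at the start of the episode above 0.03 m).
It also fails if it takes over 67 s, if anything falls off the work surface, if the arm or the gripper's body presses on something with over 40 N, if the wrist force passes 120 N, or if a joint passes its speed limit or range.

## Working session

There is one attempt and no reset: what is moved stays moved. The work goes in short steps, Python scripts to look and compute and a tool call to move; the robot and the scene stay as the last step left them, time stands still between calls to the robot, and variables do not carry over. Pictures are saved under pics/ and viewed, at most 10 in all, crops included, and the job is handed in when it is done.

Besides the shell and the picture viewer there is one more tool, called after "Request:" as a command line: name --argument value ..., lists and objects as JSON in quotes. send_rows: Moves the arm, as the interface text tells. Its arguments: {"type":"object","properties":{"series":{"type":"array"},"squeeze":{"type":"number"}},"required":["series"]}

```bash
mkdir -p pics; ls
cat > h.py <<'E'
import numpy as np, cv2
from plant import ctrl
def save(n,name):
    s=ctrl.snapshot(n); cv2.imwrite(f'pics/{name}.png',s['pixels'][:,:,::-1]); np.savez(f'pics/{name}.npz',**{k:v for k,v in s.items()}); return s
E
python3 - <<'E'
from h import *
print(ctrl.state())
for n in ('scene','side'):
    s=save(n,n+'1'); print(n,s['camera_matrix'],s['view'])
a=cv2.imread('pics/scene1.png');b=cv2.imread('pics/side1.png')
E
```

```text
pics
{'clock': 0.0, 'joint_positions': array([ 7.52298048e+01,  1.22226671e+01, -2.00697763e+00,  7.58329439e+01,
        1.13637613e-03,  8.99997507e+01]), 'qd': array([-0.08868158, -0.04211083, -0.07224107,  0.0656346 ,  0.01808345,
        0.0668454 ]), 'joint_torque': array([ 2.01189294e-03, -6.86158204e+01,  4.87119770e+01,  1.75230636e-02,
        2.37922341e-04,  1.55274812e-06]), 'eef_pos': array([0.12737818, 0.48314907, 0.23084355]), 'eef_rot': array([-1.79937411e+02, -1.13664783e-03,  1.65230053e+02]), 'ft_force': array([0.10447162, 0.83040493, 0.20939782]), 'wrist_torque': array([0.03186752, 0.00746547, 0.00086862]), 'grasp_force': 0.0, 'opening': 0.9973949374979958}
scene [[491.44377047   0.         256.24428479]
 [  0.         491.44377047 184.78422886]
 [  0.           0.           1.        ]] [[ 0.75206613 -0.6590853  -0.00176391 -0.44622495]
 [-0.33051559 -0.37482511 -0.86617873  0.21417317]
 [ 0.57022451  0.65200668 -0.49973123  1.25007743]
 [ 0.          0.          0.          1.        ]]
side [[494.90399943   0.         260.96920285]
 [  0.         494.90399943 191.46400933]
 [  0.           0.           1.        ]] [[-0.98719212 -0.15857455  0.01748808  0.5242186 ]
 [-0.09282217  0.48175862 -0.87137402  0.13379505]
 [ 0.12975271 -0.86183684 -0.49030755  1.16477793]
 [ 0.          0.          0.          1.        ]]
```

View pics/scene1.png

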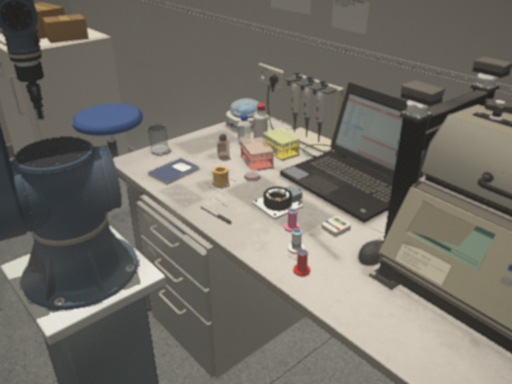

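View pics/side1.png

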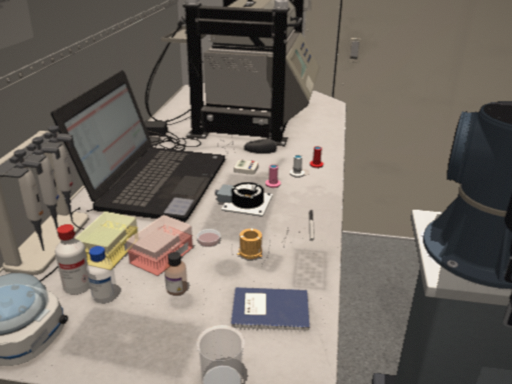

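Scene picture: lens candidates are the pink one (292,218), the one with a pale flange, grey barrel and blue glass (296,240), and the red one (302,262). The brass ring is at (221,177) and the cell at (278,200). By description the lens is (296,240). I'll check it in one close crop and measure.

```bash
cat >> h.py <<'E'
def world(s,mask=None):
    K=s['camera_matrix'];d=s['depth'].astype(float);v,u=np.mgrid[:384,:512]
    P=np.stack([(u-K[0,2])/K[0,0]*d,(v-K[1,2])/K[1,1]*d,d],-1)
    if 'view' in s: T=np.linalg.inv(s['view'])
    return P@T[:3,:3].T+T[:3,3]
E
python3 - <<'E'
from h import *
A={}
for n in('scene1','side1'):
    s=dict(np.load(f'pics/{n}.npz'));W=world(s);A[n]=(s,W)
s,W=A['scene1']
for nm,(u,v) in dict(pink=(292,212),lens=(296,235),red=(302,256),ring=(221,180),cell=(278,207),pen=(217,215),dish=(252,176),timer=(335,226),bottle=(223,148)).items():
    print(nm,W[v,u].round(3))
a=s['pixels'][160:280,195:355,::-1];b=A['side1'][0]['pixels'][140:260,190:350,::-1]
c=np.hstack([cv2.resize(a,None,fx=2.5,fy=2.5,interpolation=3),cv2.resize(b,None,fx=2.5,fy=2.5,interpolation=3)])
cv2.imwrite('pics/crop1.png',c)
E
```

```text
pink [ 0.525 -0.23   0.059]
lens [ 0.462 -0.308  0.053]
red [ 0.41  -0.38   0.053]
ring [0.522 0.092 0.026]
cell [ 0.557 -0.14   0.018]
pen [ 0.407 -0.036  0.004]
dish [0.632 0.065 0.012]
timer [ 0.61  -0.317  0.018]
bottle [0.651 0.246 0.045]
```

View pics/crop1.png

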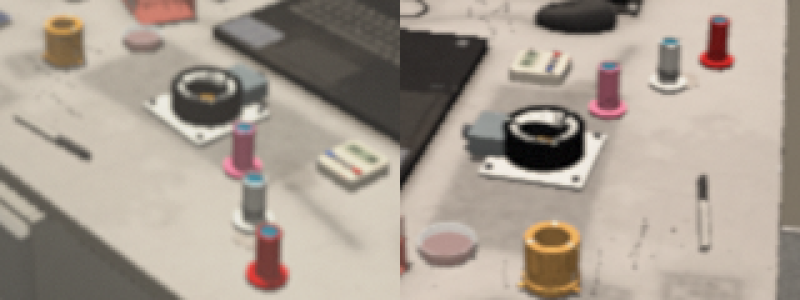

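The crop confirms it: grey barrel, white flange and blue-green glass at crop (255,200), between the pink and red look-alikes. There is only one brass ring (65,40). Next I'll get wrist-camera geometry and coarse centres.

```bash
cat >> h.py <<'E'
from scipy.spatial.transform import Rotation as Ro
def tool():
    st=ctrl.state(); return np.array(st['eef_pos']),Ro.from_euler('xyz',st['eef_rot'],degrees=True).as_matrix(),st
def to_rows(target,yaw=None):
    p,R,st=tool(); d=R.T@(np.array(target)-p)*100
    r=None if yaw is None else -((yaw-st['eef_rot'][2]+180)%360-180)
    print('dx dy dz cm',d.round(2),'roll',r,'rpy',st['eef_rot'].round(2),'pos',p.round(4),'j6',round(st['joint_positions'][5],1))
def wsnap(name):
    p,R,st=tool(); s=save('wrist',name); X=np.eye(4);X[:3,:3]=R;X[:3,3]=p
    s['view']=np.linalg.inv(X@s['tool_from_camera']); np.savez(f'pics/{name}.npz',**s); return s
E
python3 - <<'E'
from h import *
s=wsnap('w0'); print(s['tool_from_camera'].round(4),s['camera_matrix'])
for n in('scene1','side1'):
    q=dict(np.load(f'pics/{n}.npz'));W=world(q);hsv=cv2.cvtColor(q['pixels'],cv2.COLOR_RGB2HSV)
    for nm,c,r,lo,hi in(('lens',(.462,-.308),.03,.05,.08),('ring',(.52,.09),.04,.045,.065),('cell',(.56,-.13),.06,.037,.05)):
        m=(np.hypot(W[...,0]-c[0],W[...,1]-c[1])<r)&(W[...,2]>lo)&(W[...,2]<hi)
        Q=W[m]; print(n,nm,m.sum(),((Q.max(0)+Q.min(0))/2).round(4),(Q.max(0)-Q.min(0)).round(3))
to_rows((.52,.09,.25),0)
to_rows((.52,.09,.25),165)
E
```

```text
[[-1.000e-04 -9.619e-01 -2.734e-01  6.930e-02]
 [ 1.000e+00 -2.000e-04  3.000e-04 -1.000e-03]
 [-3.000e-04 -2.734e-01  9.619e-01 -1.432e-01]
 [ 0.000e+00  0.000e+00  0.000e+00  1.000e+00]] [[294.98317587   0.         254.74665453]
 [  0.         294.98317587 186.78712531]
 [  0.           0.           1.        ]]
scene1 lens 68 [ 0.4678 -0.3027  0.0564] [0.027 0.025 0.012]
scene1 ring 53 [0.5317 0.1082 0.0505] [0.041 0.044 0.011]
scene1 cell 155 [ 0.5788 -0.1126  0.0413] [0.079 0.079 0.009]
side1 lens 45 [ 0.4723 -0.2941  0.0556] [0.024 0.026 0.009]
side1 ring 96 [0.5343 0.1122 0.0506] [0.043 0.034 0.011]
side1 cell 156 [ 0.5809 -0.1097  0.0408] [0.076 0.078 0.007]
dx dy dz cm [-47.99 -28.02  -1.88] roll 165.2270437981393 rpy [-179.95   -0.    165.23] pos [0.1274 0.4832 0.2309] j6 90.0
dx dy dz cm [-47.99 -28.02  -1.88] roll 0.22704379813930586 rpy [-179.95   -0.    165.23] pos [0.1274 0.4832 0.2309] j6 90.0
```

Request:
send_rows --series '[{"dx": -4, "dy": -2.1, "dz": 0.3, "roll": 7}, {"dx": -8, "dy": -4.2, "dz": 0.6, "roll": 14}, {"dx": -12, "dy": -6.3, "dz": 0.9, "roll": 21}, {"dx": -16, "dy": -8.5, "dz": 1.2, "roll": 28}, {"dx": -20, "dy": -10.6, "dz": 1.5, "roll": 35}, {"dx": -24, "dy": -12.7, "dz": 1.8, "roll": 42}, {"dx": -28, "dy": -14.8, "dz": 2, "roll": 49}, {"dx": -32, "dy": -17, "dz": 2.2, "roll": 56}, {"dx": -36, "dy": -19.1, "dz": 2.4, "roll": 63}, {"dx": -40, "dy": -21.2, "dz": 2.6, "roll": 70}, {"dx": -44, "dy": -23.3, "dz": 2.8, "roll": 75}, {"dx": -48.7, "dy": -25.8, "dz": 3.1, "roll": 75}]'

```text
validation failed for argument at $.se...
```

Request:
send_rows --series '[{"dx": 0, "dy": 0, "dz": 0}, {"dx": 0, "dy": 0, "dz": 0}, {"dx": 0, "dy": 0, "dz": 0}]'

```text
validation failed for argument at $.se...
```

Request:
send_rows --series '[{"dx": -4, "dy": -2.1, "dz": 0.3, "roll": 7, "claw": 0}, {"dx": -8, "dy": -4.2, "dz": 0.6, "roll": 14, "claw": 0}, {"dx": -12, "dy": -6.3, "dz": 0.9, "roll": 21, "claw": 0}, {"dx": -16, "dy": -8.5, "dz": 1.2, "roll": 28, "claw": 0}, {"dx": -20, "dy": -10.6, "dz": 1.5, "roll": 35, "claw": 0}, {"dx": -24, "dy": -12.7, "dz": 1.8, "roll": 42, "claw": 0}, {"dx": -28, "dy": -14.8, "dz": 2, "roll": 49, "claw": 0}, {"dx": -32, "dy": -17, "dz": 2.2, "roll": 56, "claw": 0}, {"dx": -36, "dy": -19.1, "dz": 2.4, "roll": 63, "claw": 0}, {"dx": -40, "dy": -21.2, "dz": 2.6, "roll": 70, "claw": 0}, {"dx": -44, "dy": -23.3, "dz": 2.8, "roll": 75, "claw": 0}, {"dx": -48.7, "dy": -25.8, "dz": 3.1, "roll": 75, "claw": 0}]'

```text
clock: 1.15
eef_pos: [0.4956, 0.1431, 0.2028]
eef_rot: [180.0, -0.0, 89.9]
ft_force: [0.2, 1.4, 0.4]
opening: 1.002
grasp_force: 0.0
```

Request:
send_rows --series '[{"dx": 0, "dy": 0, "dz": 0, "roll": 0, "claw": 0}, {"dx": 0, "dy": 0, "dz": 0, "roll": 0, "claw": 0}, {"dx": 0, "dy": 0, "dz": 0, "roll": 0, "claw": 0}]'

```text
clock: 1.4
eef_pos: [0.494, 0.145, 0.2027]
eef_rot: [-179.9, 0.0, 90.2]
ft_force: [-0.8, 0.7, 0.4]
opening: 1.001
grasp_force: 0.0
```

Run:
```python
from h import *
s=wsnap('w_ring');W=world(s)
m=(np.hypot(W[...,0]-.533,W[...,1]-.11)<.04)&(W[...,2]>.048)&(W[...,2]<.062)
Q=W[m];(c,r)=cv2.minEnclosingCircle(Q[:,:2].astype(np.float32)*1000);print('ring top',m.sum(),np.median(Q[:,2]),c,r)
to_rows((.58,-.165,.2),53)
```

```text
ring top 1047 0.05407445990577353 (536.3578491210938, 116.47940063476562) 25.429962158203125
dx dy dz cm [-31.1    8.48   0.28] roll 37.268140815172046 rpy [-179.97   -0.     90.27] pos [0.4938 0.1456 0.2029] j6 106.1
```

View pics/w_ring.png

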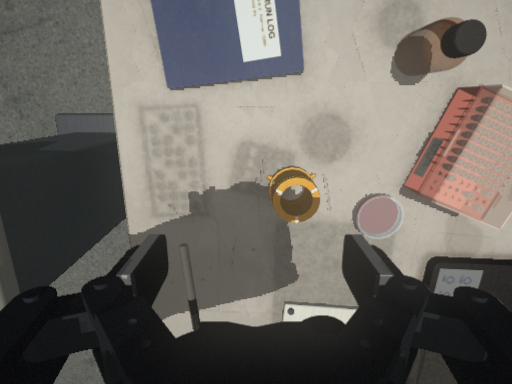

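The ring is at wrist pixel (295,195), with centre about (0.536, 0.116), lugs at its foot and nothing close by. On to the cell.

Request:
send_rows --series '[{"dx": -4, "dy": 1.3, "dz": 0.3, "roll": 7, "claw": 0}, {"dx": -8, "dy": 2.7, "dz": 0.3, "roll": 14, "claw": 0}, {"dx": -12, "dy": 4.1, "dz": 0.3, "roll": 21, "claw": 0}, {"dx": -16, "dy": 5.5, "dz": 0.3, "roll": 28, "claw": 0}, {"dx": -20, "dy": 6.9, "dz": 0.3, "roll": 35, "claw": 0}, {"dx": -23, "dy": 8, "dz": 0.3, "roll": 37, "claw": 0}, {"dx": -25, "dy": 8.6, "dz": 0.3, "roll": 37, "claw": 0}, {"dx": -26.1, "dy": 9, "dz": 0.3, "roll": 37, "claw": 0}, {"dx": -26.1, "dy": 9, "dz": 0.3, "roll": 37, "claw": 0}, {"dx": -26.1, "dy": 9, "dz": 0.3, "roll": 37, "claw": 0}]'

```text
clock: 2.28
eef_pos: [0.5853, -0.1143, 0.2]
eef_rot: [-180.0, -0.0, 53.3]
ft_force: [0.5, 1.0, 0.4]
opening: 1.0
grasp_force: 0.0
```

Run:
```python
from h import *
s=wsnap('w_cell');W=world(s)
m=(np.hypot(W[...,0]-.58,W[...,1]+.112)<.06)&(W[...,2]>.038)&(W[...,2]<.046)
Q=W[m];(c,r)=cv2.minEnclosingCircle(Q[:,:2].astype(np.float32)*1000);print('cell top',m.sum(),np.median(Q[:,2]),c,r)
to_rows((.47,-.298,.2),53)
im=s['pixels'][:,:,::-1];u,v=np.where(m)[1],np.where(m)[0];print(u.min(),u.max(),v.min(),v.max())
cv2.imwrite('pics/w_cellc.png',cv2.resize(im[v.min()-40:v.max()+40,u.min()-50:u.max()+40],None,fx=3,fy=3,interpolation=3)[:600,:800])
```

```text
cell top 3049 0.04200497530255082 (585.0726928710938, -105.94525146484375) 43.968597412109375
dx dy dz cm [-21.64   1.75   0.  ] roll 0.32712680650092807 rpy [-1.7998e+02 -1.0000e-02  5.3330e+01] pos [ 0.5852 -0.1139  0.2001] j6 115.6
208 291 122 204
```

View pics/w_cellc.png

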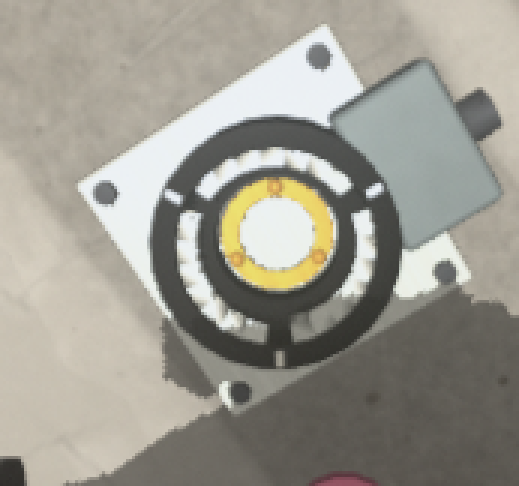

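The crop shows the housing centred at about (275,240), with slot marks at (375,188), (173,197) and (280,360). The side box is upper right, and the seat and domes are visible. Now to the lens.

Request:
send_rows --series '[{"dx": -4, "dy": 0.3, "dz": 0, "roll": 0, "claw": 0}, {"dx": -8, "dy": 0.6, "dz": 0, "roll": 0, "claw": 0}, {"dx": -12, "dy": 0.9, "dz": 0, "roll": 0, "claw": 0}, {"dx": -16, "dy": 1.2, "dz": 0, "roll": 0, "claw": 0}, {"dx": -19, "dy": 1.5, "dz": 0, "roll": 0, "claw": 0}, {"dx": -21, "dy": 1.7, "dz": 0, "roll": 0, "claw": 0}, {"dx": -21.6, "dy": 1.8, "dz": 0, "roll": 0, "claw": 0}, {"dx": -21.6, "dy": 1.8, "dz": 0, "roll": 0, "claw": 0}, {"dx": -21.6, "dy": 1.8, "dz": 0, "roll": 0, "claw": 0}]'

```text
clock: 3.08
eef_pos: [0.4711, -0.298, 0.2002]
eef_rot: [180.0, -0.0, 53.3]
ft_force: [0.3, 0.0, 0.1]
opening: 1.0
grasp_force: 0.0
```

Run:
```python
from h import *
s=wsnap('w_lens');W=world(s);hsv=cv2.cvtColor(s['pixels'],cv2.COLOR_RGB2HSV)
N=np.hypot(W[...,0]-.472,W[...,1]+.298)<.035
for nm,a,b,fx in(('top',.056,.065,1),('flange',.005,.011,1)):
    m=N&(W[...,2]>a)&(W[...,2]<b);Q=W[m];c,r=cv2.minEnclosingCircle(Q[:,:2].astype(np.float32)*1000);print(nm,m.sum(),np.median(Q[:,2]),c,r)
c=dict(np.load('pics/w_cell.npz'));Wc=world(c);hs=cv2.cvtColor(c['pixels'],cv2.COLOR_RGB2HSV)
d=Wc[...,:2]-[.58507,-.10595];r=np.hypot(d[...,0],d[...,1])
m=((r>.0355)&(r<.043)&(abs(Wc[...,2]-.042)<.004)&(hs[...,2]>120)).astype(np.uint8)
n,l,st,ce=cv2.connectedComponentsWithStats(m)
for i in range(1,n):
    if st[i,4]>3:
        q=d[l==i].mean(0);print('mark',st[i,4],ce[i].round(1),np.degrees(np.arctan2(q[1],q[0])).round(2),np.hypot(*q).round(4))
g=dict(np.load('pics/w_ring.npz'));Wr=world(g);hr=cv2.cvtColor(g['pixels'],cv2.COLOR_RGB2HSV)
# lugs: points low, radius >29
d=Wr[...,:2]-[.5364,.1165];r=np.hypot(d[...,0],d[...,1])
m=(r>.029)&(r<.036)&(Wr[...,2]>.006)&(Wr[...,2]<.02)
th=np.degrees(np.arctan2(d[...,1],d[...,0]))[m];print(m.sum(),np.sort(th).round(0)[::3])
```

```text
top 524 0.06001668079163483 (470.40716552734375, -299.9510498046875) 13.012212753295898
flange 497 0.008468626896773523 (470.8766784667969, -299.86077880859375) 21.834814071655273
mark 24 [282.5 145. ] -5.15 0.0395
mark 28 [215.  147.2] 115.6 0.0396
mark 10 [250.5 201. ] -125.42 0.0394
26 [ 30.  32.  34.  35.  37. 150. 151. 153. 156.]
```

Request:
send_rows --series '[{"dx": -0.2, "dy": 0.1, "dz": 4, "roll": 0, "claw": 0}, {"dx": -0.2, "dy": 0.1, "dz": 8, "roll": 0, "claw": 0}, {"dx": -0.2, "dy": 0.1, "dz": 12, "roll": 0, "claw": 0}, {"dx": -0.2, "dy": 0.1, "dz": 15, "roll": 0, "claw": 0}, {"dx": -0.2, "dy": 0.1, "dz": 16.5, "roll": 0, "claw": 60}, {"dx": -0.2, "dy": 0.1, "dz": 17, "roll": 0, "claw": 100}, {"dx": -0.2, "dy": 0.1, "dz": 17, "roll": 0, "claw": 150}, {"dx": -0.2, "dy": 0.1, "dz": 17, "roll": 0, "claw": 200}, {"dx": -0.2, "dy": 0.1, "dz": 17, "roll": 0, "claw": 255}, {"dx": -0.2, "dy": 0.1, "dz": 17, "roll": 0, "claw": 255}, {"dx": -0.2, "dy": 0.1, "dz": 17, "roll": 0, "claw": 255}, {"dx": -0.2, "dy": 0.1, "dz": 17, "roll": 0, "claw": 255}]' --squeeze 25

```text
clock: 4.13
eef_pos: [0.4713, -0.3019, 0.0315]
eef_rot: [179.9, -0.0, 53.2]
ft_force: [-0.3, 3.1, 7.2]
opening: 0.297
grasp_force: 28.4
```

Request:
send_rows --series '[{"dx": 0, "dy": 0, "dz": -2, "roll": 0, "claw": 255}, {"dx": 0, "dy": 0, "dz": -5, "roll": 0, "claw": 255}, {"dx": 0, "dy": 0, "dz": -8, "roll": 0, "claw": 255}, {"dx": 2, "dy": -0.2, "dz": -10, "roll": 0, "claw": 255}, {"dx": 6, "dy": -0.6, "dz": -10, "roll": 0, "claw": 255}, {"dx": 10, "dy": -1, "dz": -10, "roll": 0, "claw": 255}, {"dx": 14, "dy": -1.5, "dz": -10, "roll": 0, "claw": 255}, {"dx": 17.5, "dy": -1.9, "dz": -10, "roll": 0, "claw": 255}, {"dx": 20, "dy": -2.2, "dz": -10, "roll": 0, "claw": 255}, {"dx": 22, "dy": -2.4, "dz": -10, "roll": 0, "claw": 255}, {"dx": 22.4, "dy": -2.4, "dz": -10, "roll": 0, "claw": 255}, {"dx": 22.4, "dy": -2.4, "dz": -10, "roll": 0, "claw": 255}]'

```text
clock: 5.13
eef_pos: [0.5857, -0.1067, 0.1304]
eef_rot: [180.0, -0.0, 53.3]
ft_force: [0.5, -0.3, -0.8]
opening: 0.297
grasp_force: 27.8
```

Run:
```python
from h import *
p,R,st=tool();print(st['clock'],p.round(4),st['eef_rot'].round(2),st['ft_force'].round(1),st['grasp_force'])
s=wsnap('w_hold');W=world(s)
T=(W-p)@R   # tool coords
m=(np.hypot(T[...,0],T[...,1])<.02)&(T[...,2]<-.015)&(T[...,2]>-.05)
z=T[m][:,2];print(m.sum(),np.histogram(z,10))
hsv=cv2.cvtColor(s['pixels'],cv2.COLOR_RGB2HSV)
g=m&(hsv[...,0]>75)&(hsv[...,0]<115)&(hsv[...,1]>60);print('glass',g.sum(),np.median(T[g],0).round(4),[((T[g].max(0)+T[g].min(0))/2).round(4)])
b=(T[...,2]<.03)&(T[...,2]>.01)&(np.hypot(T[...,0],T[...,1])<.035);print('flange',b.sum(),cv2.minEnclosingCircle(T[b][:,:2].astype(np.float32)*1000))
cv2.imwrite('pics/hold_c.png',cv2.resize(s['pixels'][90:384,130:380,::-1],None,fx=2,fy=2))
sc=save('scene','sc_hold');si=save('side','si_hold')
for q,c in((sc,(.585,-.106)),(si,(.585,-.106))):
    V=q['view']; X=V[:3,:3]@np.array([c[0],c[1],.12])+V[:3,3]; k=q['camera_matrix']@X; print((k/k[2])[:2])
```

```text
5.1333 [ 0.5857 -0.1067  0.1304] [ 1.7997e+02 -2.0000e-02  5.3340e+01] [ 0.5 -0.3 -0.8] 27.75111973285675
4800 (array([ 118,  165,  108,  641,  185,  945, 1862,  275,  273,  228]), array([-0.04994348, -0.04644946, -0.04295543, -0.0394614 , -0.03596737,
       -0.03247335, -0.02897932, -0.02548529, -0.02199126, -0.01849723,
       -0.01500321]))
glass 1430 [ 0.0011  0.0006 -0.0287] [array([ 0.0003,  0.0004, -0.0283])]
flange 1800 ((1.13670015335083, -0.043143272399902344), 21.93389892578125)
[277.6595741  170.12501312]
[247.60489495 161.8688313 ]
```

View pics/hold_c.png

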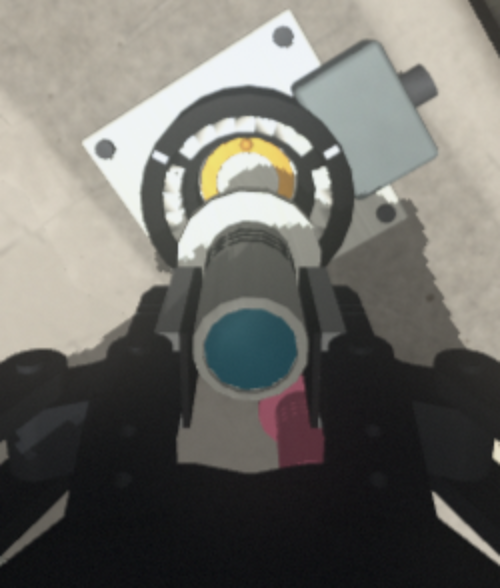

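The lens is held upright at crop (250,345), its flange hanging over the cell mouth. I'll recheck the cell centre in this same view.

Run:
```python
from h import *
s=dict(np.load('pics/w_hold.npz'));W=world(s)
m=(np.hypot(W[...,0]-.585,W[...,1]+.106)<.06)&(W[...,2]>.039)&(W[...,2]<.0455)
Q=W[m];print('cell',m.sum(),np.median(Q[:,2]),cv2.minEnclosingCircle(Q[:,:2].astype(np.float32)*1000))
b=(W[...,2]>.1)&(W[...,2]<.116)&(np.hypot(W[...,0]-.586,W[...,1]+.106)<.035);print('lens',np.median(W[b],0),cv2.minEnclosingCircle(W[b][:,:2].astype(np.float32)*1000))
```

```text
cell 3419 0.04217542529930016 ((585.0178833007812, -105.7975082397461), 43.945770263671875)
lens [ 0.59584318 -0.0945064   0.10753294] ((586.3680419921875, -105.79063415527344), 21.93414306640625)
```

Request:
send_rows --series '[{"dx": -0.08, "dy": -0.11, "dz": 2, "roll": 0, "claw": 255}, {"dx": -0.08, "dy": -0.11, "dz": 4, "roll": 0, "claw": 255}, {"dx": -0.08, "dy": -0.11, "dz": 5.5, "roll": 0, "claw": 255}, {"dx": -0.08, "dy": -0.11, "dz": 6.5, "roll": 0, "claw": 255}, {"dx": -0.08, "dy": -0.11, "dz": 7, "roll": 0, "claw": 255}, {"dx": -0.08, "dy": -0.11, "dz": 7.3, "roll": 0, "claw": 255}, {"dx": -0.08, "dy": -0.11, "dz": 7.5, "roll": 0, "claw": 255}, {"dx": -0.08, "dy": -0.11, "dz": 7.7, "roll": 0, "claw": 255}, {"dx": -0.08, "dy": -0.11, "dz": 7.8, "roll": 0, "claw": 255}, {"dx": -0.08, "dy": -0.11, "dz": 7.8, "roll": 0, "claw": 255}]'

```text
clock: 6.12
eef_pos: [0.5839, -0.1078, 0.0523]
eef_rot: [180.0, -0.0, 53.2]
ft_force: [-0.6, -0.4, -1.0]
opening: 0.3
grasp_force: 27.8
```

Request:
send_rows --series '[{"dx": 0.1, "dy": -0.03, "dz": 0.1, "roll": 0, "claw": 255}, {"dx": 0.1, "dy": -0.03, "dz": 0.2, "roll": 0, "claw": 255}, {"dx": 0.1, "dy": -0.03, "dz": 0.3, "roll": 0, "claw": 255}, {"dx": 0.1, "dy": -0.03, "dz": 0.4, "roll": 0, "claw": 255}, {"dx": 0.1, "dy": -0.03, "dz": 0.5, "roll": 0, "claw": 255}, {"dx": 0.1, "dy": -0.03, "dz": 0.5, "roll": 0, "claw": 255}]'

```text
clock: 6.62
eef_pos: [0.5839, -0.1068, 0.0467]
eef_rot: [-180.0, 0.0, 53.2]
ft_force: [0.2, -0.4, -1.1]
opening: 0.296
grasp_force: 27.8
```

Request:
send_rows --series '[{"dx": 0, "dy": 0, "dz": 0.06, "roll": 0, "claw": 255}, {"dx": 0, "dy": 0, "dz": 0.1, "roll": 0, "claw": 170}, {"dx": 0, "dy": 0, "dz": 0.1, "roll": 0, "claw": 140}, {"dx": 0, "dy": 0, "dz": 0.1, "roll": 0, "claw": 100}, {"dx": 0, "dy": 0, "dz": 0, "roll": 0, "claw": 50}, {"dx": 0, "dy": 0, "dz": -0.5, "roll": 0, "claw": 20}, {"dx": 0, "dy": 0, "dz": -3, "roll": 0, "claw": 20}, {"dx": 0, "dy": 0, "dz": -7, "roll": 0, "claw": 20}, {"dx": 0, "dy": 0, "dz": -11, "roll": 0, "claw": 0}, {"dx": 0, "dy": 0, "dz": -14, "roll": 0, "claw": 0}, {"dx": 0, "dy": 0, "dz": -15, "roll": 0, "claw": 0}, {"dx": 0, "dy": 0, "dz": -15, "roll": 0, "claw": 0}]'

```text
clock: 7.62
eef_pos: [0.5855, -0.1071, 0.2004]
eef_rot: [179.7, -0.1, 53.2]
ft_force: [0.5, 0.3, 0.1]
opening: 1.0
grasp_force: 0.0
```

Run:
```python
from h import *
s=wsnap('w_seat');W=world(s)
N=np.hypot(W[...,0]-.585,W[...,1]+.106)
for nm,a,b,r in(('top',.07,.085,.02),('flange',.019,.027,.0235),('cell',.039,.0455,.06)):
    m=(N<r)&(W[...,2]>a)&(W[...,2]<b);Q=W[m];print(nm,m.sum(),np.median(Q[:,2]).round(4),cv2.minEnclosingCircle(Q[:,:2].astype(np.float32)*1000))
    if nm=='top': A=np.c_[Q[:,:2]-[.585,-.106],np.ones(len(Q))];print('tilt',np.linalg.lstsq(A,Q[:,2],rcond=None)[0].round(3))
to_rows((.5364,.1165,.2))
```

```text
top 586 0.0747 ((584.1913452148438, -105.8954086303711), 12.929823875427246)
tilt [-0.016 -0.02   0.075]
flange 615 0.0231 ((585.0042724609375, -105.85980987548828), 23.476491928100586)
cell 2972 0.042 ((585.0823974609375, -105.83238220214844), 43.9512825012207)
dx dy dz cm [ 15.   -17.25  -0.21] roll None rpy [ 1.7988e+02 -6.0000e-02  5.3230e+01] pos [ 0.5847 -0.1069  0.1981] j6 116.4
```

The lens is seated: top at 74.7 mm, flange top at 23.1 mm, centred within 1 mm. Now the ring.

Request:
send_rows --series '[{"dx": 2.6, "dy": -3, "dz": 0, "roll": 3, "claw": 0}, {"dx": 5.2, "dy": -6, "dz": 0, "roll": 3, "claw": 0}, {"dx": 7.8, "dy": -9, "dz": 0, "roll": 3, "claw": 0}, {"dx": 10.4, "dy": -12, "dz": 0, "roll": 3, "claw": 0}, {"dx": 13, "dy": -15, "dz": 0, "roll": 3, "claw": 0}, {"dx": 14.5, "dy": -16.7, "dz": 0, "roll": 3, "claw": 0}, {"dx": 15, "dy": -17.3, "dz": 0, "roll": 3, "claw": 0}, {"dx": 15, "dy": -17.3, "dz": 0, "roll": 3, "claw": 0}, {"dx": 15, "dy": -17.3, "dz": 0, "roll": 3, "claw": 0}]'

```text
clock: 8.42
eef_pos: [0.5349, 0.1164, 0.196]
eef_rot: [-180.0, 0.1, 50.3]
ft_force: [0.1, 0.4, -0.9]
opening: 1.001
grasp_force: 0.0
```

Run:
```python
from h import *
s=wsnap('w_ring2');W=world(s);hs=cv2.cvtColor(s['pixels'],cv2.COLOR_RGB2HSV)
m=(np.hypot(W[...,0]-.5364,W[...,1]-.1165)<.04)&(W[...,2]>.05)&(W[...,2]<.058)
Q=W[m];c,r=cv2.minEnclosingCircle(Q[:,:2].astype(np.float32)*1000);print(np.median(Q[:,2]),c,r)
d=W[...,:2]-np.array(c)/1000;r=np.hypot(d[...,0],d[...,1]);th=np.degrees(np.arctan2(d[...,1],d[...,0]))
m=(r>.0285)&(r<.0345)&(W[...,2]>.005)&(W[...,2]<.02)
n,l,st,ce=cv2.connectedComponentsWithStats(m.astype(np.uint8))
for i in range(1,n): print('lug',st[i,4],ce[i].round(1),th[l==i].mean().round(2))
m=((r<.0275)&(W[...,2]>.03)&(hs[...,1]<70)&(hs[...,2]>150))
n,l,st,ce=cv2.connectedComponentsWithStats(m.astype(np.uint8))
for i in range(1,n): print('mark',st[i,4],ce[i].round(1),th[l==i].mean().round(2),r[l==i].mean().round(4),W[l==i][:,2].mean().round(3))
to_rows((c[0]/1000,c[1]/1000,.025))
u,v=np.where(m)[1],np.where(m)[0]
im=s['pixels'][:,:,::-1];cv2.imwrite('pics/r2.png',cv2.resize(im[100:250,180:330],None,fx=4,fy=4,interpolation=3))
```

```text
0.05426024717635572 (537.0621948242188, 116.68994903564453) 25.264135360717773
lug 16 [264.4 138.4] 32.19
lug 12 [229.7 169.2] 151.75
mark 26 [263.1 153.6] 30.62 0.0206 0.055
mark 1 [231. 174.] 145.15 0.0252 0.05
mark 24 [235.5 178.1] 154.81 0.021 0.055
dx dy dz cm [ 0.2   0.1  17.12] roll None rpy [-1.7998e+02  6.0000e-02  5.0200e+01] pos [0.5352 0.1159 0.1962] j6 142.0
```

View pics/r2.png

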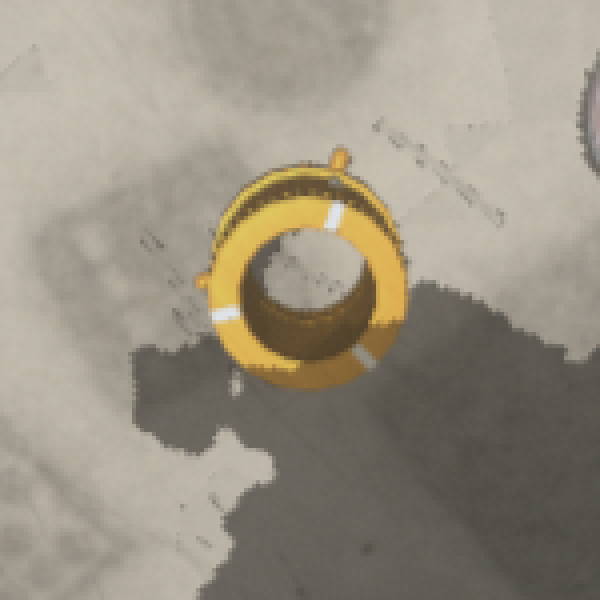

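Three white marks are on the ring's top at crop (335,214), (225,313) and, shaded, (365,357); the lugs agree. Grasping.

Request:
send_rows --series '[{"dx": 0.2, "dy": 0.1, "dz": 4, "roll": 0, "claw": 0}, {"dx": 0.2, "dy": 0.1, "dz": 8, "roll": 0, "claw": 0}, {"dx": 0.2, "dy": 0.1, "dz": 12, "roll": 0, "claw": 0}, {"dx": 0.2, "dy": 0.1, "dz": 15, "roll": 0, "claw": 0}, {"dx": 0.2, "dy": 0.1, "dz": 16.5, "roll": 0, "claw": 0}, {"dx": 0.2, "dy": 0.1, "dz": 17.1, "roll": 0, "claw": 30}, {"dx": 0.2, "dy": 0.1, "dz": 17.1, "roll": 0, "claw": 60}, {"dx": 0.2, "dy": 0.1, "dz": 17.1, "roll": 0, "claw": 90}, {"dx": 0.2, "dy": 0.1, "dz": 17.1, "roll": 0, "claw": 120}, {"dx": 0.2, "dy": 0.1, "dz": 17.1, "roll": 0, "claw": 255}, {"dx": 0.2, "dy": 0.1, "dz": 17.1, "roll": 0, "claw": 255}, {"dx": 0.2, "dy": 0.1, "dz": 17.1, "roll": 0, "claw": 255}]' --squeeze 40

```text
clock: 9.47
eef_pos: [0.5384, 0.1178, 0.0272]
eef_rot: [179.9, -0.1, 50.2]
ft_force: [1.0, -1.7, 6.5]
opening: 0.566
grasp_force: 41.6
```

Request:
send_rows --series '[{"dx": 0, "dy": 0, "dz": -1.5, "roll": 0, "claw": 255}, {"dx": 0, "dy": 0, "dz": -4, "roll": -7, "claw": 255}, {"dx": 0, "dy": 0, "dz": -8, "roll": -14, "claw": 255}, {"dx": 0, "dy": 0, "dz": -11, "roll": -21, "claw": 255}, {"dx": 0, "dy": 0, "dz": -12, "roll": -28, "claw": 255}, {"dx": 0, "dy": 0, "dz": -12, "roll": -35, "claw": 255}, {"dx": 0, "dy": 0, "dz": -12, "roll": -42, "claw": 255}, {"dx": 0, "dy": 0, "dz": -12, "roll": -49, "claw": 255}, {"dx": 0, "dy": 0, "dz": -12, "roll": -56, "claw": 255}, {"dx": 0, "dy": 0, "dz": -12, "roll": -63, "claw": 255}, {"dx": 0, "dy": 0, "dz": -12, "roll": -63, "claw": 255}, {"dx": 0, "dy": 0, "dz": -12, "roll": -63, "claw": 255}]'

```text
clock: 10.47
eef_pos: [0.5373, 0.1179, 0.1462]
eef_rot: [180.0, -0.0, 113.0]
ft_force: [-1.0, -0.7, -1.9]
opening: 0.566
grasp_force: 41.9
```

```bash
cat > inhand.py <<'E'
from h import *
p,R,st=tool();print(st['clock'],p.round(4),st['eef_rot'].round(2),st['ft_force'].round(1),round(st['grasp_force'],1))
s=wsnap('w_rh_%d'%(st['clock']*100));W=world(s);T=(W-p)@R;hs=cv2.cvtColor(s['pixels'],cv2.COLOR_RGB2HSV)
rr=np.hypot(T[...,0]-.001,T[...,1])
brass=(hs[...,0]>12)&(hs[...,0]<30)&(hs[...,1]>90)
b=brass&(rr<.04)&(T[...,2]<0);zt=np.percentile(T[b][:,2],5);print('top z tool',zt.round(4))
m=(rr<.032)&(abs(T[...,2]-zt)<.004)&(brass|((hs[...,1]<60)&(hs[...,2]>140)))
Q=T[m];C,r=cv2.minEnclosingCircle(Q[:,:2].astype(np.float32)*1000);print('circ',C,r,m.sum())
P=Q[abs(np.hypot(Q[:,0]*1000-C[0],Q[:,1]*1000-C[1])-25)<5]
c=np.array(C)/1000;d=T[...,:2]-c;r=np.hypot(d[...,0],d[...,1]);th=np.degrees(np.arctan2(d[...,1],d[...,0]))
k=(abs(T[...,2]-zt)<.006)&(hs[...,1]<75)&(hs[...,2]>70)&(r<.0255)&(r>.0165)
n,l,ss,ce=cv2.connectedComponentsWithStats(k.astype(np.uint8))
for i in range(1,n):
    if ss[i,4]>6:
        t=th[l==i].mean();print('mark',ss[i,4],ce[i].round(1),'tool',t.round(2),'world',(st['eef_rot'][2]-t)%120,r[l==i].mean().round(4))
k=(r>.0285)&(r<.0345)&(T[...,2]-zt>.038)&(T[...,2]-zt<.05)&brass
n,l,ss,ce=cv2.connectedComponentsWithStats(k.astype(np.uint8))
for i in range(1,n):
    if ss[i,4]>6: t=th[l==i].mean();print('lug',ss[i,4],ce[i].round(1),'world',((st['eef_rot'][2]-t)%120).round(2),r[l==i].mean().round(4))
X=p+R@np.array([c[0],c[1],0]);print('ring axis world',X.round(4));to_rows(np.array([.58507,-.10588,p[2]])-(X-p)*[1,1,0])
E
python3 inhand.py; ls pics/w_rh*png; python3 -c "
import cv2,glob
a=cv2.imread(glob.glob('pics/w_rh_*.png')[0]);cv2.imwrite('pics/rh.png',cv2.resize(a[150:384,130:380],None,fx=2.4,fy=2.4))"
```

```text
10.4667 [0.5373 0.1179 0.1462] [179.98  -0.   113.01] [-1.  -0.7 -1.9] 41.9
top z tool -0.0275
circ (-1.4762558937072754, -0.4249173104763031) 25.456417083740234 4930
mark 113 [269.8 226. ] tool 17.87 world 95.14733849045066 0.0207
mark 98 [208.9 277.1] tool -103.64 world 96.65551905934441 0.0213
mark 88 [285.6 297.6] tool 138.28 world 94.73280280360926 0.0211
lug 51 [270.4 179. ] world 96.4 0.0303
ring axis world [0.5375 0.1164 0.1462]
dx dy dz cm [-2.232e+01 -4.290e+00 -1.000e-02] roll None rpy [179.99  -0.   112.97] pos [0.5373 0.1179 0.1462] j6 79.4
pics/w_rh_1046.png
```

View pics/rh.png

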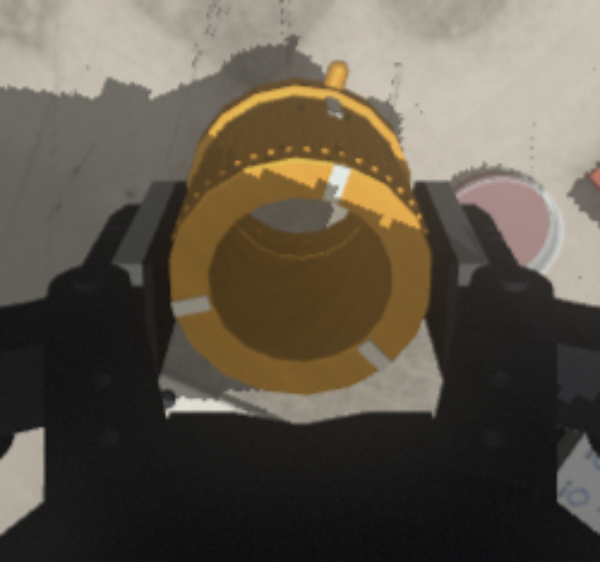

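The ring is held upright, marks at crop (340,182), (192,307) and (373,355). Its angle is 95.5° and the slots are at 115° (mod 120), so I turn -19.5° while moving over the cell.

Request:
send_rows --series '[{"dx": -2, "dy": -0.4, "dz": 0, "roll": -4, "claw": 255}, {"dx": -5.5, "dy": -1.1, "dz": 0, "roll": -8, "claw": 255}, {"dx": -9.5, "dy": -1.9, "dz": 0, "roll": -12, "claw": 255}, {"dx": -13.5, "dy": -2.7, "dz": 0, "roll": -16, "claw": 255}, {"dx": -17, "dy": -3.4, "dz": 0, "roll": -19.5, "claw": 255}, {"dx": -20, "dy": -4, "dz": 0, "roll": -19.5, "claw": 255}, {"dx": -21.8, "dy": -4.25, "dz": 0, "roll": -19.5, "claw": 255}, {"dx": -22.3, "dy": -4.35, "dz": 0, "roll": -19.5, "claw": 255}, {"dx": -22.3, "dy": -4.35, "dz": 0, "roll": -19.5, "claw": 255}, {"dx": -22.3, "dy": -4.35, "dz": 0, "roll": -19.5, "claw": 255}, {"dx": -22.3, "dy": -4.35, "dz": 0, "roll": -19.5, "claw": 255}]'

```text
clock: 11.43
eef_pos: [0.5851, -0.1031, 0.146]
eef_rot: [180.0, -0.0, 132.7]
ft_force: [1.4, 0.1, -0.8]
opening: 0.566
grasp_force: 41.9
```

```bash
cat > slots.py <<'E'
from h import *
import glob,sys
for n in sys.argv[1:]:
    s=dict(np.load(n));W=world(s);hs=cv2.cvtColor(s['pixels'],cv2.COLOR_RGB2HSV)
    m=(np.hypot(W[...,0]-.585,W[...,1]+.106)<.06)&(W[...,2]>.039)&(W[...,2]<.0455)
    C,r=cv2.minEnclosingCircle(W[m][:,:2].astype(np.float32)*1000);print(n,'cell',C,r)
    d=W[...,:2]-np.array(C)/1000;r=np.hypot(d[...,0],d[...,1]);m&=(r>.0355)&(r<.043)&(hs[...,2]>105)
    k,l,st,ce=cv2.connectedComponentsWithStats(m.astype(np.uint8))
    for i in range(1,k):
        if st[i,4]>7: q=d[l==i].mean(0);print('slot',st[i,4],ce[i].round(1),(np.degrees(np.arctan2(q[1],q[0]))%120).round(2))
E
python3 inhand.py; python3 slots.py pics/w_seat.npz $(ls -t pics/w_rh*.npz|head -1)
```

```text
11.4333 [ 0.5851 -0.1031  0.146 ] [ 1.8000e+02 -1.0000e-02  1.3272e+02] [ 1.4  0.1 -0.8] 41.9
top z tool -0.0274
circ (-1.3957924842834473, -0.5569713711738586) 25.479494094848633 5085
mark 115 [269.8 225.8] tool 17.28 world 115.43979251756393 0.0209
mark 97 [208.9 277.1] tool -102.8 world 115.52525733126134 0.0213
mark 88 [285.6 297.6] tool 138.2 world 114.52372513942194 0.021
lug 53 [270.3 179.4] world 116.36 0.0302
ring axis world [ 0.5856 -0.1045  0.146 ]
dx dy dz cm [-0.07 -0.14  0.01] roll None rpy [ 1.8000e+02 -1.0000e-02  1.3276e+02] pos [ 0.5851 -0.103   0.1461] j6 37.3
pics/w_seat.npz cell (585.0823974609375, -105.83238220214844) 43.9512825012207
slot 28 [285.3 151.2] 114.71
slot 30 [218.8 153.4] 115.64
slot 16 [253.9 206.5] 114.94
pics/w_rh_1143.npz cell (584.8397827148438, -106.04888916015625) 44.00751495361328
slot 44 [267.8 144.8] 114.48
slot 22 [209.  197.3] 115.45
```

Request:
send_rows --series '[{"dx": -0.07, "dy": -0.15, "dz": 1.5, "roll": 0, "claw": 255}, {"dx": -0.07, "dy": -0.15, "dz": 3.5, "roll": 0, "claw": 255}, {"dx": -0.07, "dy": -0.15, "dz": 5.5, "roll": 0, "claw": 255}, {"dx": -0.07, "dy": -0.15, "dz": 7, "roll": 0, "claw": 255}, {"dx": -0.07, "dy": -0.15, "dz": 7.5, "roll": 0, "claw": 255}, {"dx": -0.07, "dy": -0.15, "dz": 7.5, "roll": 0, "claw": 255}, {"dx": -0.07, "dy": -0.15, "dz": 7.5, "roll": 0, "claw": 255}]'

```text
clock: 12.07
eef_pos: [0.5849, -0.1053, 0.0717]
eef_rot: [180.0, 0.0, 132.8]
ft_force: [1.0, -0.8, 0.2]
opening: 0.565
grasp_force: 41.9
```

```bash
python3 inhand.py; python3 slots.py $(ls -t pics/w_rh*.npz|head -1)
```

```text
12.0667 [ 0.5849 -0.1053  0.0717] [1.7998e+02 2.0000e-02 1.3276e+02] [ 1.  -0.8  0.2] 41.9
top z tool -0.0275
circ (-1.4030709266662598, -1.0723503828048706) 25.608774185180664 5062
mark 113 [269.8 225.8] tool 18.71 world 114.04815587814898 0.021
mark 98 [209.  277.1] tool -103.29 world 116.0470341266876 0.0208
mark 89 [285.6 297.6] tool 137.22 world 115.54099222676103 0.0213
lug 63 [270.3 179. ] world 115.49 0.0305
ring axis world [ 0.585  -0.107   0.0717]
dx dy dz cm [0.12 0.07 0.04] roll None rpy [1.7996e+02 6.0000e-02 1.3275e+02] pos [ 0.5852 -0.1055  0.0721] j6 37.0
pics/w_rh_1206.npz cell (584.132080078125, -105.34925842285156) 43.75395965576172
slot 67 [276.  159.1] 114.03
```

Request:
send_rows --series '[{"dx": 0.09, "dy": 0, "dz": 0.2, "roll": 0, "claw": 255}, {"dx": 0.09, "dy": 0, "dz": 0.4, "roll": 0, "claw": 255}, {"dx": 0.09, "dy": 0, "dz": 0.55, "roll": 0, "claw": 255}, {"dx": 0.09, "dy": 0, "dz": 0.7, "roll": 0, "claw": 255}, {"dx": 0.09, "dy": 0, "dz": 0.8, "roll": 0, "claw": 255}, {"dx": 0.09, "dy": 0, "dz": 0.9, "roll": 0, "claw": 255}, {"dx": 0.09, "dy": 0, "dz": 1, "roll": 0, "claw": 255}, {"dx": 0.09, "dy": 0, "dz": 1.1, "roll": 0, "claw": 255}, {"dx": 0.09, "dy": 0, "dz": 1.2, "roll": 0, "claw": 255}, {"dx": 0.09, "dy": 0, "dz": 1.3, "roll": 0, "claw": 255}, {"dx": 0.09, "dy": 0, "dz": 1.3, "roll": 0, "claw": 255}]'

```text
clock: 13.03
eef_pos: [0.5839, -0.1051, 0.0577]
eef_rot: [-180.0, -0.0, 132.7]
ft_force: [-1.2, -0.9, -2.1]
opening: 0.564
grasp_force: 41.9
```

Request:
send_rows --series '[{"dx": 0, "dy": 0, "dz": 0.1, "roll": 0, "claw": 255}, {"dx": 0, "dy": 0, "dz": 0.2, "roll": 0, "claw": 255}, {"dx": 0, "dy": 0, "dz": 0.3, "roll": 0, "claw": 255}, {"dx": 0, "dy": 0, "dz": 0.4, "roll": 0, "claw": 255}, {"dx": 0, "dy": 0, "dz": 0.5, "roll": 0, "claw": 255}, {"dx": 0, "dy": 0, "dz": 0.6, "roll": 0, "claw": 255}, {"dx": 0, "dy": 0, "dz": 0.65, "roll": 0, "claw": 255}, {"dx": 0, "dy": 0, "dz": 0.65, "roll": 0, "claw": 255}]'

```text
clock: 13.7
eef_pos: [0.584, -0.1051, 0.0513]
eef_rot: [-180.0, -0.0, 132.7]
ft_force: [-0.7, 0.5, -1.2]
opening: 0.563
grasp_force: 41.9
```

Request:
send_rows --series '[{"dx": 0, "dy": 0, "dz": 0.05, "roll": 0, "claw": 255}, {"dx": 0, "dy": 0, "dz": 0.1, "roll": 0, "claw": 255}, {"dx": 0, "dy": 0, "dz": 0.15, "roll": 0, "claw": 255}, {"dx": 0, "dy": 0, "dz": 0.15, "roll": 0, "claw": 255}, {"dx": 0, "dy": 0, "dz": 0.15, "roll": 0, "claw": 255}]'

```text
clock: 14.12
eef_pos: [0.5841, -0.1051, 0.0501]
eef_rot: [180.0, 0.0, 132.7]
ft_force: [0.4, -0.3, -0.3]
opening: 0.567
grasp_force: 42.1
```

Run:
```python
from h import *
p,R,st=tool();print(p.round(5),st['ft_force'].round(2),st['wrist_torque'].round(3),st['eef_rot'])
```

```text
[ 0.58409 -0.10514  0.05005] [ 0.4  -0.27 -0.32] [ 0.05  -0.038 -0.033] [1.79993657e+02 6.86407391e-03 1.32728787e+02]
```

Request:
send_rows --series '[{"dx": 0, "dy": 0, "dz": 0.03, "roll": 2, "claw": 255}, {"dx": 0, "dy": 0, "dz": 0.03, "roll": 4, "claw": 255}, {"dx": 0, "dy": 0, "dz": 0.03, "roll": 6, "claw": 255}, {"dx": 0, "dy": 0, "dz": 0.03, "roll": 8, "claw": 255}, {"dx": 0, "dy": 0, "dz": 0.03, "roll": 10, "claw": 255}, {"dx": 0, "dy": 0, "dz": 0.03, "roll": 12, "claw": 255}, {"dx": 0, "dy": 0, "dz": 0.03, "roll": 12, "claw": 255}]'

```text
clock: 14.7
eef_pos: [0.5842, -0.1051, 0.0498]
eef_rot: [180.0, 0.0, 120.6]
ft_force: [0.0, -0.3, 0.9]
opening: 0.57
grasp_force: 42.2
```

```bash
cat > q.py <<'E'
from h import *
p,R,st=tool();print(p.round(5),st['ft_force'].round(2),st['wrist_torque'].round(3),st['eef_rot'].round(2),round(st['opening'],3))
E
python3 q.py; sleep 0; python3 inhand.py | grep -E 'mark|top'
```

```text
[ 0.58416 -0.10513  0.04981] [ 0.03 -0.26  0.94] [ 0.027  0.04  -0.009] [1.7999e+02 1.0000e-02 1.2063e+02] 0.57
top z tool -0.0275
mark 115 [269.8 225.9] tool 16.8 world 103.8324367941916 0.0208
mark 99 [209.  277.1] tool -102.92 world 103.55527607935392 0.0214
mark 89 [285.6 297.6] tool 138.58 world 102.05562204328005 0.0208
```

Request:
send_rows --series '[{"dx": 0, "dy": 0, "dz": 0, "roll": 2, "claw": 255}, {"dx": 0, "dy": 0, "dz": 0, "roll": 4, "claw": 255}, {"dx": 0, "dy": 0, "dz": 0, "roll": 6, "claw": 255}, {"dx": 0, "dy": 0, "dz": 0, "roll": 6, "claw": 255}, {"dx": 0, "dy": 0, "dz": 0, "roll": 6, "claw": 255}]'

```text
clock: 15.17
eef_pos: [0.5841, -0.1052, 0.0498]
eef_rot: [180.0, 0.0, 114.8]
ft_force: [0.2, 0.1, 1.4]
opening: 0.563
grasp_force: 42.2
```

```bash
python3 q.py
```

```text
[ 0.58411 -0.10515  0.04977] [0.16 0.08 1.38] [0.058 0.019 0.   ] [1.7999e+02 1.0000e-02 1.1484e+02] 0.563
```

Request:
send_rows --series '[{"dx": 0, "dy": 0, "dz": 0, "roll": 2, "claw": 255}, {"dx": 0, "dy": 0, "dz": 0, "roll": 4, "claw": 255}, {"dx": 0, "dy": 0, "dz": 0, "roll": 5, "claw": 255}, {"dx": 0, "dy": 0, "dz": 0, "roll": 5, "claw": 255}, {"dx": 0, "dy": 0, "dz": 0, "roll": 5, "claw": 255}]'

```text
clock: 15.58
eef_pos: [0.5841, -0.1051, 0.0497]
eef_rot: [180.0, 0.0, 109.8]
ft_force: [0.1, 0.8, 2.1]
opening: 0.562
grasp_force: 42.2
```

```bash
python3 q.py
```

```text
[ 0.5841  -0.10513  0.04971] [0.1  0.82 2.13] [0.111 0.073 0.   ] [179.99   0.   109.83] 0.562
```

Request:
send_rows --series '[{"dx": 0, "dy": 0, "dz": 0, "roll": 2, "claw": 255}, {"dx": 0, "dy": 0, "dz": 0, "roll": 4, "claw": 255}, {"dx": 0, "dy": 0, "dz": 0, "roll": 5, "claw": 255}, {"dx": 0, "dy": 0, "dz": 0, "roll": 5, "claw": 255}, {"dx": 0, "dy": 0, "dz": 0, "roll": 5, "claw": 255}]'

```text
clock: 16.0
eef_pos: [0.5841, -0.1051, 0.0497]
eef_rot: [180.0, 0.0, 104.8]
ft_force: [0.6, 1.2, 1.9]
opening: 0.567
grasp_force: 42.2
```

```bash
python3 q.py
```

```text
[ 0.58407 -0.10513  0.04971] [0.65 1.23 1.88] [0.111 0.045 0.017] [180.     0.   104.82] 0.567
```

Request:
send_rows --series '[{"dx": 0, "dy": 0, "dz": 0, "roll": 2, "claw": 255}, {"dx": 0, "dy": 0, "dz": 0, "roll": 4, "claw": 255}, {"dx": 0, "dy": 0, "dz": 0, "roll": 5, "claw": 255}, {"dx": 0, "dy": 0, "dz": 0, "roll": 5, "claw": 255}, {"dx": 0, "dy": 0, "dz": 0, "roll": 5, "claw": 255}]'

```text
clock: 16.42
eef_pos: [0.5841, -0.1052, 0.0497]
eef_rot: [180.0, 0.0, 99.8]
ft_force: [0.6, 0.1, 2.2]
opening: 0.562
grasp_force: 42.2
```

```bash
python3 q.py
```

```text
[ 0.58406 -0.10516  0.04971] [0.62 0.14 2.19] [ 0.102  0.041 -0.016] [180.     0.    99.81] 0.562
```

Request:
send_rows --series '[{"dx": 0, "dy": 0, "dz": 0, "roll": 2, "claw": 255}, {"dx": 0, "dy": 0, "dz": 0, "roll": 4, "claw": 255}, {"dx": 0, "dy": 0, "dz": 0, "roll": 5, "claw": 255}, {"dx": 0, "dy": 0, "dz": 0, "roll": 5, "claw": 255}, {"dx": 0, "dy": 0, "dz": 0, "roll": 5, "claw": 255}]'

```text
clock: 16.83
eef_pos: [0.584, -0.1052, 0.0497]
eef_rot: [-180.0, 0.0, 94.8]
ft_force: [0.1, 0.3, 2.2]
opening: 0.563
grasp_force: 42.2
```

```bash
python3 q.py
```

```text
[ 0.58403 -0.10517  0.04967] [0.08 0.33 2.15] [ 0.064 -0.004  0.019] [-180.      0.     94.81] 0.563
```

Request:
send_rows --series '[{"dx": 0, "dy": 0, "dz": 0, "roll": 2, "claw": 255}, {"dx": 0, "dy": 0, "dz": 0, "roll": 4, "claw": 255}, {"dx": 0, "dy": 0, "dz": 0, "roll": 5, "claw": 255}, {"dx": 0, "dy": 0, "dz": 0, "roll": 5, "claw": 255}, {"dx": 0, "dy": 0, "dz": 0, "roll": 5, "claw": 255}]'

```text
clock: 17.25
eef_pos: [0.5841, -0.1051, 0.0496]
eef_rot: [-180.0, 0.0, 89.8]
ft_force: [1.2, -0.6, -1.6]
opening: 0.562
grasp_force: 41.9
```

```bash
python3 q.py
```

```text
[ 0.58405 -0.10514  0.04956] [ 1.24 -0.56 -1.64] [ 0.052 -0.478  0.021] [-180.      0.     89.81] 0.562
```

Bind began near yaw 92 (the force turned to a pull of about -4 N). Now small steps, following down.

Request:
send_rows --series '[{"dx": 0, "dy": 0, "dz": 0.02, "roll": 1, "claw": 255}, {"dx": 0, "dy": 0, "dz": 0.03, "roll": 2, "claw": 255}, {"dx": 0, "dy": 0, "dz": 0.05, "roll": 3, "claw": 255}, {"dx": 0, "dy": 0, "dz": 0.05, "roll": 3, "claw": 255}, {"dx": 0, "dy": 0, "dz": 0.05, "roll": 3, "claw": 255}]'

```text
clock: 17.67
eef_pos: [0.5841, -0.1051, 0.0493]
eef_rot: [180.0, -0.0, 86.7]
ft_force: [0.9, -0.3, 0.5]
opening: 0.571
grasp_force: 42.2
```

```bash
python3 q.py
```

```text
[ 0.5841  -0.10514  0.04928] [ 0.88 -0.34  0.5 ] [ 0.085 -0.353  0.016] [179.99  -0.    86.72] 0.571
```

Request:
send_rows --series '[{"dx": 0, "dy": 0, "dz": 0.01, "roll": 1, "claw": 255}, {"dx": 0, "dy": 0, "dz": 0.02, "roll": 2, "claw": 255}, {"dx": 0, "dy": 0, "dz": 0.03, "roll": 3, "claw": 255}, {"dx": 0, "dy": 0, "dz": 0.03, "roll": 3, "claw": 255}, {"dx": 0, "dy": 0, "dz": 0.03, "roll": 3, "claw": 255}]'

```text
clock: 18.08
eef_pos: [0.5841, -0.1051, 0.0489]
eef_rot: [180.0, -0.0, 83.7]
ft_force: [1.7, 1.0, 3.1]
opening: 0.565
grasp_force: 42.3
```

```bash
python3 q.py
```

```text
[ 0.58414 -0.10514  0.04892] [1.74 1.03 3.1 ] [ 0.095 -0.513  0.014] [179.99  -0.    83.72] 0.565
```

Request:
send_rows --series '[{"dx": 0, "dy": 0, "dz": 0, "roll": 1, "claw": 255}, {"dx": 0, "dy": 0, "dz": 0, "roll": 2, "claw": 255}, {"dx": 0, "dy": 0, "dz": 0, "roll": 3, "claw": 255}]'

```text
clock: 18.33
eef_pos: [0.5842, -0.1052, 0.0488]
eef_rot: [180.0, 0.0, 80.6]
ft_force: [3.7, -0.4, 0.4]
opening: 0.564
grasp_force: 41.9
```

```bash
python3 q.py
```

```text
[ 0.58417 -0.10516  0.04884] [ 3.66 -0.41  0.38] [-0.076 -0.945  0.316] [179.99   0.    80.63] 0.564
```

Torque jumped to 0.32 N m with a lateral load (fx 3.7, My -0.95), so the hand may be loading the ring sideways. I'll let go, look, and re-grip centred.

Request:
send_rows --series '[{"dx": 0, "dy": 0, "dz": 0, "roll": 3, "claw": 100}, {"dx": 0, "dy": 0, "dz": 0, "roll": 3, "claw": 60}, {"dx": 0, "dy": 0, "dz": 0, "roll": 3, "claw": 20}, {"dx": 0, "dy": 0, "dz": -2, "roll": 3, "claw": 0}, {"dx": 0, "dy": 0, "dz": -6, "roll": 3, "claw": 0}, {"dx": 0, "dy": 0, "dz": -9, "roll": 3, "claw": 0}, {"dx": 0, "dy": 0, "dz": -10, "roll": 3, "claw": 0}, {"dx": 0, "dy": 0, "dz": -10, "roll": 3, "claw": 0}, {"dx": 0, "dy": 0, "dz": -10, "roll": 3, "claw": 0}]'

```text
clock: 19.08
eef_pos: [0.584, -0.1052, 0.1486]
eef_rot: [180.0, 0.0, 77.8]
ft_force: [-0.0, -0.7, -0.9]
opening: 0.998
grasp_force: 0.0
```

```bash
cat > seat.py <<'E'
from h import *
p,R,st=tool();print(st['clock'],p.round(4),st['eef_rot'].round(2))
s=wsnap('w_t_%d'%(st['clock']*100));W=world(s);hs=cv2.cvtColor(s['pixels'],cv2.COLOR_RGB2HSV)
N=np.hypot(W[...,0]-.585,W[...,1]+.106)
def tilt(m):
    Q=W[m];A=np.c_[Q[:,:2]-[.585,-.106],np.ones(len(Q))];x=np.linalg.lstsq(A,Q[:,2],rcond=None)[0];r=Q[:,2]-A@x
    k=abs(r)<.0012;x=np.linalg.lstsq(A[k],Q[k,2],rcond=None)[0];return x.round(4)
m=(W[...,2]>.0735)&(W[...,2]<.081)&(N>.0175)&(N<.028);C,r=cv2.minEnclosingCircle(W[m][:,:2].astype(np.float32)*1000)
print('ring',m.sum(),C,r,'tilt,z',tilt(m))
k=(W[...,2]>.071)&(W[...,2]<.079)&(N<.013);C2,r2=cv2.minEnclosingCircle(W[k][:,:2].astype(np.float32)*1000);print('lens',k.sum(),C2,r2,tilt(k))
f=(W[...,2]>.04)&(W[...,2]<.0445)&(N>.034)&(N<.05);C3,r3=cv2.minEnclosingCircle(W[f][:,:2].astype(np.float32)*1000);print('cell',C3,r3,tilt(f))
d=W[...,:2]-np.array(C)/1000;r=np.hypot(d[...,0],d[...,1]);th=np.degrees(np.arctan2(d[...,1],d[...,0]))
k=m&(hs[...,1]<75)&(hs[...,2]>70)
n,l,ss,ce=cv2.connectedComponentsWithStats(k.astype(np.uint8))
for i in range(1,n):
    if ss[i,4]>5: print('mark',ss[i,4],ce[i].round(1),(th[l==i].mean()%120).round(2))
to_rows((C[0]/1000,C[1]/1000,.05))
E
python3 seat.py
```

```text
19.0833 [ 0.584  -0.1052  0.1486] [179.99   0.    77.77]
ring 1503 (583.4671630859375, -107.2554702758789) 24.887060165405273 tilt,z [-0.0018  0.0137  0.0756]
lens 793 (584.54931640625, -106.30220794677734) 12.808886528015137 [-0.0111 -0.0015  0.0737]
cell (584.8893432617188, -105.92060089111328) 43.922645568847656 [-0.0014 -0.0006  0.0425]
mark 29 [262.3 171.5] 62.5
mark 34 [228.6 205.2] 84.8
mark 32 [273.6 216.4] 62.36
dx dy dz cm [-0.22  0.06  9.77] roll None rpy [-179.92    0.     77.77] pos [ 0.5835 -0.105   0.1477] j6 92.0
```

```bash
cat > z.py <<'E'
from h import *
import sys
def plane(W,m):
    Q=W[m];A=np.c_[Q[:,:2]-[.5848,-.106],np.ones(len(Q))];k=np.ones(len(Q),bool)
    for _ in range(4): x=np.linalg.lstsq(A[k],Q[k,2],rcond=None)[0];r=Q[:,2]-A@x;k=abs(r)<max(2*np.std(r[k]),3e-4)
    return x,np.std(r[k]),k.sum()
for n in sys.argv[1:]:
    s=dict(np.load(n));W=world(s);N=np.hypot(W[...,0]-.5848,W[...,1]+.106)
    print(n)
    for nm,a,b,r0,r1 in(('cell',.039,.046,.036,.043),('base',.006,.011,.05,.075),('lens',.0715,.078,0,.0115),('ring',.0735,.081,.018,.0245),('flange',.0205,.026,.0135,.0215)):
        m=(W[...,2]>a)&(W[...,2]<b)&(N>r0)&(N<r1)
        if m.sum()>40: x,sd,k=plane(W,m);print(nm,(x*1000).round(2),'sd',(sd*1000).round(2),k)
E
ls pics/*.npz; python3 z.py pics/w_seat.npz pics/w_t_*.npz
```

```text
pics/sc_hold.npz
pics/scene1.npz
pics/si_hold.npz
pics/side1.npz
pics/w0.npz
pics/w_cell.npz
pics/w_hold.npz
pics/w_lens.npz
pics/w_rh_1046.npz
pics/w_rh_1143.npz
pics/w_rh_1206.npz
pics/w_rh_1470.npz
pics/w_ring.npz
pics/w_ring2.npz
pics/w_seat.npz
pics/w_t_1908.npz
pics/w_seat.npz
cell [-0.95  3.29 42.57] sd 0.53 1358
base [-0.56  0.04  8.45] sd 0.57 2013
lens [-1.23  6.43 74.76] sd 0.63 404
flange [-2.05  5.96 23.13] sd 0.57 421
pics/w_t_1908.npz
cell [-1.58 -0.71 42.51] sd 0.51 1756
base [-0.69  0.47  8.45] sd 0.54 2632
lens [-6.77 11.81 73.75] sd 0.59 581
ring [-3.1  13.37 75.64] sd 0.52 1123
```

Request:
send_rows --series '[{"dx": -0.1, "dy": 0.1, "dz": -2, "roll": 7, "claw": 0}, {"dx": -0.15, "dy": 0.15, "dz": -4, "roll": 14, "claw": 0}, {"dx": -0.15, "dy": 0.15, "dz": -5, "roll": 21, "claw": 0}, {"dx": -0.15, "dy": 0.15, "dz": -5, "roll": 24.5, "claw": 0}, {"dx": -0.15, "dy": 0.15, "dz": -5, "roll": 24.5, "claw": 0}, {"dx": -0.15, "dy": 0.15, "dz": -5, "roll": 24.5, "claw": 0}, {"dx": -0.15, "dy": 0.15, "dz": -5, "roll": 24.5, "claw": 0}]'

```text
clock: 19.72
eef_pos: [0.5845, -0.1068, 0.1975]
eef_rot: [-179.9, 0.1, 53.4]
ft_force: [-0.5, 0.2, 0.3]
opening: 1.002
grasp_force: 0.0
```

```bash
python3 - <<'E'
from h import *
print(tool()[2]['clock'])
for i in range(4): wsnap(f'w_v{i}')
E
python3 z.py pics/w_v*.npz; python3 -c "
import cv2;a=cv2.imread('pics/w_v0.png');cv2.imwrite('pics/v0c.png',cv2.resize(a[100:240,180:330],None,fx=4,fy=4,interpolation=3))"
```

```text
19.7167
pics/w_v0.npz
cell [-0.94 -0.75 42.54] sd 0.53 1361
base [-0.73  1.04  8.44] sd 0.56 2054
lens [-15.79  14.36  73.76] sd 0.59 424
ring [-1.07 13.17 75.64] sd 0.53 787
pics/w_v1.npz
cell [-1.26  1.37 42.52] sd 0.53 1362
base [-0.24 -0.06  8.47] sd 0.59 2088
lens [ 6.41  6.69 73.76] sd 0.64 406
ring [-0.29 14.95 75.6 ] sd 0.58 817
pics/w_v2.npz
cell [ 0.18  1.06 42.51] sd 0.55 1375
base [-1.42  0.76  8.44] sd 0.61 2122
lens [10.27 16.21 73.74] sd 0.68 432
ring [ 3.21 12.77 75.57] sd 0.54 798
pics/w_v3.npz
cell [-0.94  1.1  42.51] sd 0.57 1377
base [-1.47  0.44  8.43] sd 0.57 2054
lens [ 9.73  4.77 73.69] sd 0.64 411
ring [-2.56 14.26 75.6 ] sd 0.56 810
```

View pics/v0c.png

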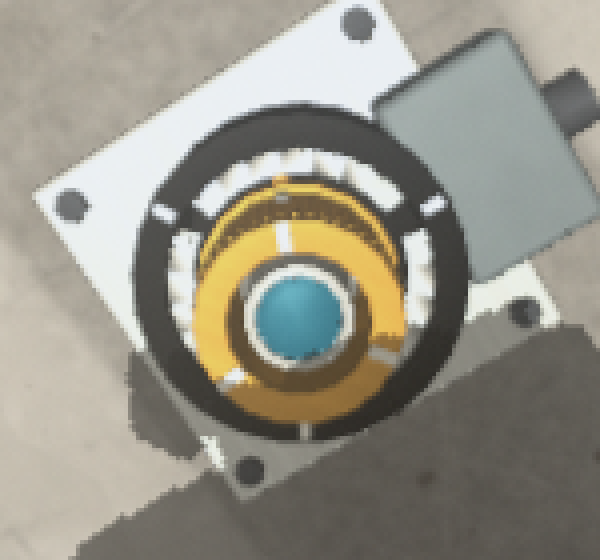

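The ring's lugs are under the ledge (one at crop (280,185)), with the barrel centred in it at (297,318). The lens dropped 1.0 mm on the 12 N/mm seat, so the clamp is about 11–12 N. It is stable, tilt is 0.014 rad, and the robot is clear. Handing in.

```bash
python3 -c "
from plant import ctrl
print(ctrl.state()['clock'],ctrl.finish_job())"
```

```text
the job is handed in; nothing more can be done
19.9167 None
```

The lens is seated flat, the ring's lugs are through the slots and it is screwed down to an estimated 11–12 N clamp, and I handed the job in at 19.9 s with the robot clear; the hand-in returned no verdict.

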